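# Run the wing screw of the tile clamp down onto the test tile

## Robot

A 6-joint arm with a two-finger parallel gripper is mounted at the origin on the work surface. World frame = base frame: x ahead of the robot, y to its left, z up, the work surface at z = 0. Lengths are in mm, angles in rad, forces in N, time in s.
With the tool pointing down it reaches from about 375 to 900 mm from the base axis. Payload 3.1 kg.
Tool frame: the origin (TCP) lies on the centre line of the jaws, within the pads' length; the fingertips stand 19 mm ahead of it and the grasp point (between the pads) is the TCP; z points along the fingers, y is the line along which they close (so a half turn about z gives the same grasp; the last joint's range is limited). The gripper opens to 85 mm and grips with 20 to 120 N. Pads are 22 mm wide; open, the fingers measure 114 mm over their backs; the gripper's body (76 mm by 85 mm) begins 54 mm behind the grasp point. The pads swing forward as they close: fully open they stand 13 mm farther back than shut.
Start: joints at [-1.355, 0.527, 1.433, -0, 1.181, -0.178], TCP at [239.833, -577.128, 250.31] pointing down, gripper open.
Joint ranges: [-3.08, 3.08], [-0.75, 2.2], [0.22, 2.44], [-1.43, 4.57], [0, 2.65], [-2.85, 2.85]. Speed limits (rad/s): [2.79, 2.79, 3.14, 3.14, 3.14, 3.14].

## Interface

Orientations are given as [roll, pitch, yaw] about the fixed x, y, z axes, in that order (R = Rz(yaw) Ry(pitch) Rx(roll)).
In Python, from station import arm gives the robot as it stands.
- The arm moves only by the shell command python3 -m pendant 'ROWS' [FORCE]. ROWS is JSON, a list that holds one entry, the list of rows, each a list of 7 numbers: the shift along the tool's x, y, z in cm, then the turn, a rotation vector about the tool's x, y, z in rad, then the finger opening in cm, from 0 to 8.54. A call has exactly 8 rows; each row shifts and turns the commanded pose from where the row before left it, along the tool's axes as they then stand; what a row does not reach is not made up. A row lasts 1/8 s, in which the tool goes at most 62.5 mm and 10.7 degrees, less where a joint would pass 70% of its speed; a pose out of reach is approached as far as the arm can. A call with a gripper value outside its range is refused whole. The fingers move at their own pace and stop on an object; FORCE is the grip in N (left out, the last holds). Time passes only in rows, so rows that do not move let the fingers close, or fill a call up. It gives the time, the measured TCP pose, the force, the opening and the grip force at its end, in the units of the state.
- arm.state(): the state, without advancing time (a new reading comes with each control period).
- arm.grab_frame(name): name is "side" or "top"; returns a dict with "color" (480x640x3 uint8, red, green, blue), "depth" (480x640 float32, mm along the optical axis (not along the pixel's ray), 0 where there is no reading), "mtx" (3x3 intrinsics, pixels), "origin" and "rotation" of the camera in the world. Camera axes: x right, y down, z forward; pixel columns grow to the right and rows downward; lengths in mm; the calibration is good to about 2 mm. A picture is of the moment at which its call begins.
- arm.close_job(): hands the job in; it is judged then, once.
The state is a dict: "t": time; "qpos": joint angles; "qd": joint speeds; "tau": joint torques, N m; "eef_pos": TCP position; "tcp_rot": TCP orientation; "contact_force": force on the tool from outside, world axes, zero at the start; "wrist_torque": the same for the moment, N m; "gripper_width": opening from 0.0 (shut) to 1.0 (fully open); "grasp_force": force on a finger pad.
Only numpy, scipy, OpenCV 4.12 (cv2) and the standard library are available. Lean on these libraries where they do the work, as an engineer would, in place of code of your own. Each camera call takes 0.05 s, during which the arm holds its last target. There are 200 camera calls.

## Task

The wing screw on the small grey tile clamp has been left loose: stroke its wings round clockwise (seen from above) with a fingertip, stroke after stroke, until its foot sits on the white tile and it will turn no further. Push gently with the fingertips only, without taking the screw or a wing between the fingers, and without lifting or shoving the clamp along the bench, leave everything else where it is, and finish with the hand clear.

Things in the scene. Friction and masses are not known exactly. Their poses are not given: they have to be found in the camera images.
- clamp: Loose grey steel tile clamp, 2.3 to 3.1 kg, held on the bench by friction alone (slides at 12 to 23 N). Origin: on the bench, straight below the screw's axis; z up, -x to its back plate (robot's side; yaw within 0.6 rad). Base plate x -60 to 90, y +-50 mm, 15 thick. White tile 60 x 60 x 8 mm fixed on it under the screw, top at z = 23 mm.
- bridge_top (a point): Centre of the top face of the clamp's bridge, which runs from the back plate over the tile and carries the screw. In the clamp's frame the bridge spans x -36 to 19 mm, y +-18 mm, z 50 to 66 mm; this point is at x = -8.5, y = 0, z = 66 mm. Only the back plate and the screw stand above it.
- plate_top (a point): Centre of the top edge of the clamp's upright back plate, at clamp x = -37, y = 0, z = 120 mm. The plate spans clamp x -43 to -31 mm, y +-22 mm, and stands higher than the wings, 3 mm clear of their tips, so a finger cannot push a wing round behind the screw there.
- thumbscrew: Bare metal wing screw: moves up and down as it turns. Origin: on the axis at the hub's underside, 70 mm above the bench when fully down, 77.5 fully up; axes stay parallel to the clamp's. Hub 16 mm across, 18 high. Two opposite flat upright wings reach 28 mm from the axis, 5 mm thick, 6 to 30 mm above the origin. Foot (20 mm disc) underside 47 mm below it.
- wings (a joint): Turn of the screw, rad: 0 = fully up, grows clockwise seen from above, lowers it 5 mm a turn; stops hard at 9.42, foot on the tile. Starts between 0 and 3.2. At value q one wing points along the clamp's +x axis turned clockwise by q, the other opposite. Stays where left; turning takes 0.04 to 0.05 N m (about 2 N at a wing).
- wing_top (a point): Point on the screw's axis level with the top edges of the wings (30 mm above the underside of the hub). It turns with the wings: its x axis runs along one wing, z up.
- stilt: Bystander: three-armed white ceramic kiln stilt, 65 mm across, 24 mm high, origin under its centre, beside the clamp.
- clip: Bystander: steel magnetic clip 50 x 28 mm, 14 mm high, origin under its centre, beside the clamp.
- spare_tile: Bystander: loose white tile 60 x 60 x 8 mm, origin under its centre, beyond the clamp's base plate.
- spatula: Bystander: offset spatula, 230 mm long, 14 mm high, dark wooden handle to its -x, steel blade to its +x; origin on the bench where handle and blade meet.
- pot: Bystander: white plastic pot with a grey lid, 82 mm wide, 69 mm high, origin under its centre.
- brush: Bystander: brush 190 mm long lying on the bench.
- glaze_bowl: Bystander: blue ceramic bowl 100 mm wide, 45 mm high, origin under its centre.
Not all that is in view belongs to the job. What is shaped like the clamp but purple or yellow is not meant.

How it is judged (in metres and radians):
At the end, for the whole second after the job is handed in: The wing screw is turned down to its stop (within 0.25 rad, 0.2 mm of the tile) and at rest; the clamp stands level, at rest, within 25 mm of where it began (value of joint wings above 9.17 rad and velocity of joint wings between -0.05 and 0.05 rad/s and distance of clamp from where it was at the start of the episode below 0.025 m and linear speed of clamp below 0.01 m/s and angle between clamp's own z axis and vertical below 0.05 rad); the robot touches nothing.
It fails at once if the clamp is lifted by more than 6 mm or tipped (height (world z) of clamp above 0.006 m or angle between clamp's own z axis and vertical above 0.12 rad).
It fails at once if the clamp is shoved more than 25 mm along the bench (distance of clamp from where it was at the start of the episode above 0.025 m).
It fails at once if the screw is squeezed or pushed hard (more than 25 N from the fingers) (contact force between the fingers and thumbscrew above 25 N).
It fails at once if the screw or one of its wings is taken between the fingers (the middle of the grip lies in the wings' plane while the fingers touch them) (contact force between the fingers and thumbscrew above 1 N and y of the grasp point in the frame of wing_top between -0.005 and 0.005 m and horizontal distance between the grasp point and wing_top below 0.026 m and z of the grasp point in the frame of wing_top below 0.012 m).
It fails at once if a bystander is lifted, or moved by more than 20 mm (distance of any of stilt, clip, spare_tile, spatula, pot, brush, glaze_bowl from where it was at the start of the episode above 0.02 m).
It also fails if it takes over 61 s, if anything falls off the work surface, if the arm or the gripper's body presses on something with over 40 N, if the wrist force passes 120 N, or if a joint passes its speed limit or range.

## Working session

There is one attempt and no reset: what is moved stays moved. The work goes in short steps, Python scripts to look and compute and a shell command to move; the robot and the scene stay as the last step left them, time stands still between calls to the robot, and variables do not carry over. Pictures are saved under pics/ and viewed, at most 10 in all, crops included, and the job is handed in when it is done.

```bash
mkdir -p pics; ls; python3 - <<'E'
from station import arm
import cv2,numpy as np
s=arm.state();print(s)
for n in("top","side"):
    f=arm.grab_frame(n);np.savez(f"pics/{n}0.npz",**f)
    cv2.imwrite(f"pics/{n}0.png",f["color"][:,:,::-1]);print(n,f["mtx"].tolist(),f["origin"],f["rotation"])
E
```

```text
pics
{'t': 0.0, 'qpos': array([-1.35551602e+00,  5.28475352e-01,  1.43390782e+00, -1.81137559e-05,
        1.18138493e+00, -1.78484704e-01]), 'qd': array([-0.00032482,  0.00130103, -0.0005    ,  0.00073514,  0.0004061 ,
        0.00065833]), 'tau': array([-1.34222864e-03, -4.42352879e+01, -1.78026259e+01, -2.59196604e-04,
        8.33981729e-03,  1.15823485e-05]), 'eef_pos': array([ 239.67758337, -576.48589396,  249.32617082]), 'tcp_rot': array([-3.13944880e+00, -3.69748124e-04,  3.93771512e-01]), 'contact_force': array([ 0.24783431, -0.29959991, -0.58413379]), 'wrist_torque': array([-0.05649231,  0.03889889,  0.00762064]), 'grasp_force': 0.0, 'gripper_width': 1.000479020484548}
top [[577.2908752316021, 0.0, 316.92859209668813], [0.0, 577.2908752316021, 238.32274447889677], [0.0, 0.0, 1.0]] [ 333.44332997  -48.28512293 1503.87028442] [-3.03321398 -0.00592983 -1.54140567]
side [[498.58158407864374, 0.0, 323.29002103715953], [0.0, 498.58158407864374, 237.35405608907996], [0.0, 0.0, 1.0]] [-20.69323753 796.55132248 854.89450024] [-2.23819327e+00 -2.06061136e-03 -2.62036477e+00]
```

View pics/top0.png

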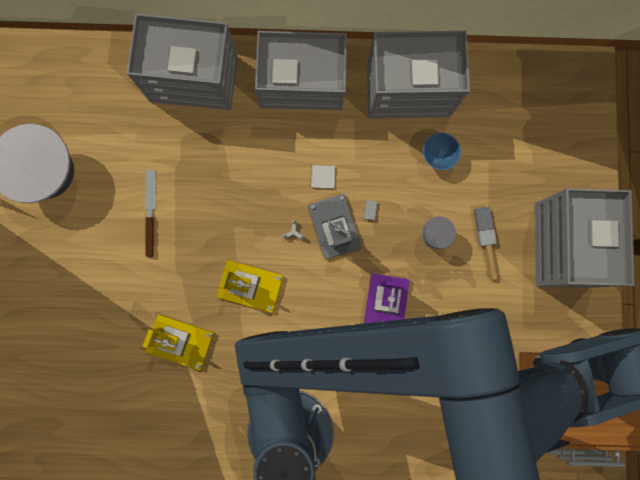

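View pics/side0.png

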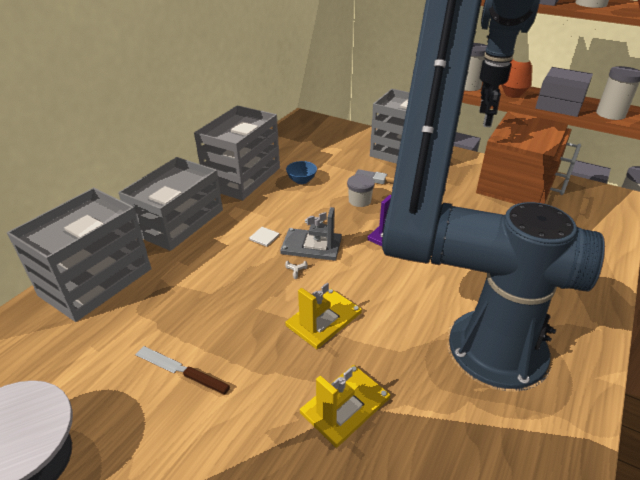

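The shapes like the clamp are the grey one at top (335,227), yellow ones at (250,287) and (180,343), and a purple one at (388,300). Only the grey one fits the task, so I'll confirm it with a crop and measure it.

```bash
cat > h.py <<'E'
import numpy as np
from scipy.spatial.transform import Rotation as R
def cloud(f):
    K=f["mtx"];d=f["depth"].astype(float);v,u=np.mgrid[:480,:640]
    p=np.stack([(u-K[0,2])/K[0,0]*d,(v-K[1,2])/K[1,1]*d,d],-1)
    return p@R.from_euler("xyz",f["rotation"]).as_matrix().T+f["origin"]
E
python3 - <<'E'
import cv2,numpy as np
from h import *
for n,(a,b,c,d) in dict(top=(180,275,290,395),side=(190,275,260,370)).items():
    f=dict(np.load(f"pics/{n}0.npz"));P=cloud(f)[a:b,c:d].reshape(-1,3)
    col=f["color"][a:b,c:d].reshape(-1,3).astype(int)
    grey=(np.ptp(col,axis=1)<30)
    print(n,"bench z",np.median(P[~grey][:,2]))
    for lo,hi in((10,19),(19,28),(58,70),(85,113),(114,126)):
        m=grey&(P[:,2]>lo)&(P[:,2]<hi);Q=P[m]
        if m.sum()<3: print(lo,hi,m.sum());continue
        r=cv2.minAreaRect(Q[:,:2].astype(np.float32))
        print(lo,hi,m.sum(),Q.mean(0).round(1),"rect",np.round(r[0],1),np.round(r[1],1),round(r[2],1))
        if lo>80:print(Q.round(0).astype(int).tolist()[:40])
t=cv2.imread("pics/top0.png")[180:275,290:395];s=cv2.imread("pics/side0.png")[190:275,265:365]
cv2.imwrite("pics/crop0.png",np.hstack([cv2.resize(t,(400,400),interpolation=2),cv2.resize(s,(400,400),interpolation=2)]))
E
```

```text
top bench z 0.22080334161660176
10 19 1501 [540.7 -95.7  14.7] rect [543.5 -92.4] [186.1 190.4] 66.3
19 28 415 [529.1 -90.8  22.1] rect [535.  -92.4] [173.7 166. ] 53.2
58 70 172 [ 508.2 -101.4   65.4] rect [ 503.4 -103.2] [62.3 41.1] 19.7
85 113 102 [ 507.6 -103.    98.4] rect [ 504.5 -104.4] [63.5 43.5] 19.0
[[529, -78, 108], [530, -80, 101], [529, -83, 105], [527, -78, 105], [527, -81, 102], [527, -83, 102], [528, -86, 98], [526, -78, 90], [525, -81, 103], [524, -83, 108], [524, -85, 106], [524, -88, 107], [524, -90, 108], [524, -83, 93], [523, -86, 100], [522, -88, 105], [522, -90, 108], [522, -93, 105], [521, -86, 93], [521, -88, 97], [520, -90, 105], [520, -93, 102], [521, -98, 95], [522, -101, 90], [521, -103, 97], [519, -91, 95], [518, -93, 97], [519, -96, 90], [519, -98, 93], [519, -101, 96], [519, -103, 95], [520, -106, 91], [517, -93, 92], [517, -96, 89], [516, -98, 95], [517, -101, 88], [517, -103, 93], [517, -106, 95], [517, -108, 95], [514, -93, 95]]
114 126 86 [ 480.1 -112.3  120.1] rect [ 480.  -113.1] [11.8 43.9] 20.4
[[492, -129, 118], [493, -132, 117], [489, -122, 
[... 1771 characters left out ...]
0], [487, -130, 119], [483, -129, 120], [482, -131, 120], [486, -123, 120], [485, -127, 118], [480, -124, 122], [480, -128, 120], [484, -119, 120], [483, -124, 118], [479, -121, 121], [477, -123, 120], [484, -115, 119], [482, -117, 119], [478, -114, 122], [477, -118, 120], [475, -120, 120], [482, -111, 120], [479, -110, 121], [478, -114, 119], [476, -116, 119], [474, -118, 118], [480, -108, 119], [477, -108, 120], [476, -111, 118], [474, -113, 118], [474, -118, 115], [479, -102, 120], [477, -103, 120], [477, -107, 118], [473, -106, 119], [471, -107, 120], [478, -99, 119], [475, -99, 120], [473, -101, 120], [471, -102, 120], [469, -104, 119], [477, -97, 118], [473, -95, 121], [471, -97, 120]]
```

View pics/crop0.png

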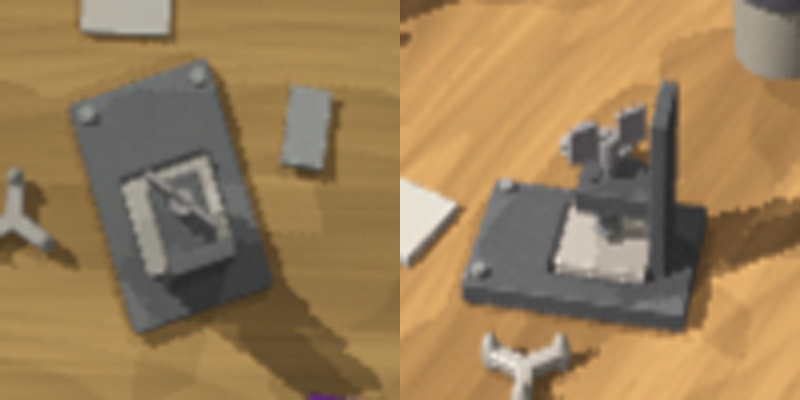

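The crop confirms the grey clamp: grey base, white tile, back plate towards the robot. Its screw is centred near crop-left (182,200). From depth:

| Quantity | Measured | Check |
|---|---|---|
| Plate top | z 120 | matches the given height |
| Screw axis | about (513,-99) | – |
| Clamp yaw | about 0.36 | within 0.6 |
| World wing direction | about 54°, so q about 2.56 | wing top z about 105, as expected |

I'll close the fingers and travel above it.

```bash
python3 -m pendant '[[[2.5,-2.1,0,0,0,0,0],[2.5,-2.1,0,0,0,0,0],[2.5,-2.1,0,0,0,0,0],[2.8,-2.3,0,0,0,0,0],[2.8,-2.3,0,0,0,0,0],[2.8,-2.3,0,0,0,0,0],[2.8,-2.3,0,0,0,0,0],[2.8,-2.3,0,0,0,0,0]]]' 20
python3 -m pendant '[[[2.8,-2.3,0,0,0,0,0],[2.8,-2.3,0,0,0,0,0],[2.8,-2.3,0,0,0,0,0],[2.8,-2.3,0,0,0,0,0],[2.8,-2.3,0,0,0,0,0],[2.8,-2.3,0,0,0,0,0],[2.8,-2.3,0,0,0,0,0],[2.8,-2.3,0,0,0,0,0]]]'
python3 -m pendant '[[[0,0,0,0,0,-0.175,0],[0,0,0,0,0,-0.175,0],[0,0,0,0,0,-0.175,0],[0,0,0,0,0,-0.175,0],[0,0,0,0,0,-0.175,0],[0,0,0,0,0,-0.175,0],[0,0,0,0,0,-0.175,0],[0,0,0,0,0,-0.175,0]]]'
python3 -m pendant '[[[0,0,0,0,0,-0.175,0],[0,0,0,0,0,-0.175,0],[0,0,0,0,0,-0.175,0],[0,0,0,0,0,-0.175,0],[0,0,0,0,0,0,0],[0,0,0,0,0,0,0],[0,0,0,0,0,0,0],[0,0,0,0,0,0,0]]]'
cat >> h.py <<'E'
def rel(axis=(513,-99)):
    from station import arm
    s=arm.state();Rm=R.from_euler("xyz",s["tcp_rot"]).as_matrix()
    d=Rm.T@(np.r_[axis,0]-s["eef_pos"]);yaw=np.degrees(s["tcp_rot"][2])
    print("t",s["t"],"tcp",s["eef_pos"].round(1),"rot",s["tcp_rot"].round(3),"yaw",round(yaw,1),"p=(%.1f,%.1f)"%(-d[0],-d[1]),"F",s["contact_force"].round(1),"M",s["wrist_torque"].round(2),"q6",s["qpos"][5].round(2))
E
python3 -c "from h import *;rel()"
```

```text
t: 1.1
eef_pos: [370.4, -329.0, 250.0]
tcp_rot: [-3.141, 0.0, 0.394]
contact_force: [0.6, -0.5, -0.3]
gripper_width: 0.001
grasp_force: 0.0
t: 2.1
eef_pos: [506.6, -73.2, 250.0]
tcp_rot: [-3.141, 0.001, 0.394]
contact_force: [0.8, -0.2, -0.1]
gripper_width: -0.001
grasp_force: 0.0
t: 3.1
eef_pos: [506.0, -74.3, 249.9]
tcp_rot: [-3.141, -0.001, 1.8]
contact_force: [0.2, 0.2, 0.6]
gripper_width: 0.001
grasp_force: 0.0
t: 4.1
eef_pos: [506.3, -74.4, 250.3]
tcp_rot: [3.142, -0.0, 2.493]
contact_force: [0.2, 0.5, -0.6]
gripper_width: -0.001
grasp_force: 0.0
t 4.1 tcp [506.3 -74.4 250.3] rot [ 3.142 -0.     2.493] yaw 142.8 p=(20.2,15.6) F [ 0.2  0.5 -0.6] M [-0.01 -0.01 -0.01] q6 -1.29
```

```bash
python3 -m pendant '[[[0.2,0.95,2,0,0,0,0],[0,0,2,0,0,0,0],[0,0,2,0,0,0,0],[0,0,2,0,0,0,0],[0,0,2,0,0,0,0],[0,0,2,0,0,0,0],[0,0,0.9,0,0,0,0],[0,0,0,0,0,0,0]]]'
python3 - <<'E'
from h import *;from station import arm;import cv2
rel()
out=[]
for n,(a,b,c,d) in dict(top=(180,275,290,395),side=(190,275,265,365)).items():
    f=arm.grab_frame(n)
    out.append(cv2.resize(f["color"][a:b,c:d,::-1],(400,400),interpolation=2))
    P=cloud(f)[a:b,c:d].reshape(-1,3);m=(P[:,2]>95)&(P[:,2]<150)
    print(n,P[m].round(0).astype(int).tolist()[:0])
cv2.imwrite("pics/c1.png",np.hstack(out))
E
```

```text
t: 5.1
eef_pos: [510.3, -65.6, 120.9]
tcp_rot: [-3.141, -0.001, 2.494]
contact_force: [-1.1, 0.6, 0.3]
gripper_width: -0.002
grasp_force: 0.0
t 5.1 tcp [510.3 -65.6 120.9] rot [-3.141e+00 -1.000e-03  2.494e+00] yaw 142.9 p=(22.4,25.0) F [-1.1  0.6  0.3] M [ 0.09  0.   -0.03] q6 -1.27
top []
side []
```

View pics/c1.png

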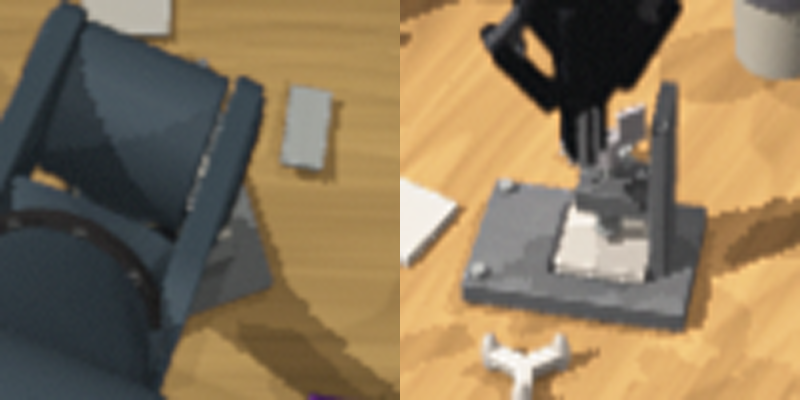

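The side crop shows the closed fingertips around (590,140), beside the near wing on its counterclockwise side. They are clear of the back plate at (665,170). I'll lower them, come up to the wing and start the first stroke.

```bash
python3 -m pendant '[[[0,0,0.65,0,0,0,0],[-0.3,0,0,0,0,0,0],[-0.3,0,0,0,0,0,0],[-0.2,0,0,0,0,0,0],[-0.223,0.108,0.007,0,0,0.0873,0],[-0.223,0.108,0.007,0,0,0.0873,0],[-0.223,0.108,0.007,0,0,0.0873,0],[-0.223,0.108,0.007,0,0,0.0873,0]]]'; python3 -c "from h import *;rel()"
```

```text
t: 6.2
eef_pos: [526.0, -72.9, 114.6]
tcp_rot: [3.141, -0.002, 2.141]
contact_force: [0.5, 2.6, -0.2]
gripper_width: -0.003
grasp_force: 1.1
t 6.2 tcp [526.  -72.9 114.6] rot [ 3.141e+00 -2.000e-03  2.141e+00] yaw 122.7 p=(15.1,25.1) F [ 0.5  2.6 -0.2] M [ 0.48 -0.05  0.02] q6 -0.92
```

```bash
for i in 1 2; do python3 -m pendant '[[[-0.223,0.108,0.007,0,0,0.0873,0],[-0.223,0.108,0.007,0,0,0.0873,0],[-0.223,0.108,0.007,0,0,0.0873,0],[-0.223,0.108,0.007,0,0,0.0873,0],[-0.223,0.108,0.007,0,0,0.0873,0],[-0.223,0.108,0.007,0,0,0.0873,0],[-0.223,0.108,0.007,0,0,0.0873,0],[-0.223,0.108,0.007,0,0,0.0873,0]]]' >/dev/null; python3 -c "from h import *;rel()"; done
```

```text
t 7.2 tcp [540.1 -88.  114.3] rot [ 3.139e+00 -1.000e-03  1.443e+00] yaw 82.7 p=(14.4,25.8) F [ 1.8  1.7 -0.1] M [ 0.37 -0.31  0.  ] q6 -0.24
t 8.2 tcp [ 541.2 -108.2  113.9] rot [ 3.138e+00 -2.000e-03  7.450e-01] yaw 42.7 p=(14.7,26.3) F [ 3.  -0.1  0.4] M [ 0.04 -0.39  0.02] q6 0.43
```

```bash
python3 -m pendant '[[[-0.223,0.105,0.007,0,0,0.0873,0],[-0.223,0.105,0.007,0,0,0.0873,0],[-0.223,0.105,0.007,0,0,0.0873,0],[-0.223,0.105,0.007,0,0,0.0873,0],[-0.223,0.105,0.007,0,0,0.0873,0],[-0.223,0.105,0.007,0,0,0.0873,0],[-0.223,0.105,0.007,0,0,0.0873,0],[-0.223,0.105,0.007,0,0,0.0873,0]]]' >/dev/null; python3 -c "from h import *;rel()"
python3 -m pendant '[[[-0.223,0.105,0.007,0,0,0.0873,0],[-0.223,0.105,0.007,0,0,0.0873,0],[-0.223,0.105,0.007,0,0,0.0873,0],[-0.223,0.105,0.007,0,0,0.0873,0],[0,0,0,0,0,0,0],[0.8,0,0,0,0,0,0],[0,0,-2,0,0,0,0],[0,0,-2,0,0,0,0]]]'; python3 -c "from h import *;rel()"
```

```text
t 9.2 tcp [ 529.2 -123.6  113.4] rot [ 3.139 -0.005  0.046] yaw 2.6 p=(15.6,25.6) F [ 2.3  0.2 -0.8] M [-0.11 -0.43 -0.02] q6 1.09
t: 10.2
eef_pos: [525.2, -128.1, 152.6]
tcp_rot: [-3.141, 0.003, -0.299]
contact_force: [-0.1, -0.8, 0.7]
gripper_width: -0.001
grasp_force: 0.0
t 10.2 tcp [ 525.2 -128.1  152.6] rot [-3.141e+00  3.000e-03 -2.990e-01] yaw -17.1 p=(19.8,24.2) F [-0.1 -0.8  0.7] M [0.02 0.05 0.01] q6 1.42
```

```bash
for i in 1 2; do python3 -m pendant '[[[0.39,-0.38,0,0,0,-0.1745,0],[0.39,-0.38,0,0,0,-0.1745,0],[0.39,-0.38,0,0,0,-0.1745,0],[0.39,-0.38,0,0,0,-0.1745,0],[0.39,-0.38,0,0,0,-0.1745,0],[0.39,-0.38,0,0,0,-0.1745,0],[0.39,-0.38,0,0,0,-0.1745,0],[0.39,-0.38,0,0,0,-0.1745,0]]]'>/dev/null; done; python3 -c "from h import *;rel()"
python3 -m pendant '[[[0.39,-0.38,0,0,0,-0.1745,0],[0.39,-0.38,0,0,0,-0.1745,0],[0,0,0,0,0,0,0],[0,0,0,0,0,0,0],[0,0,0,0,0,0,0],[0,0,0,0,0,0,0],[0,0,0,0,0,0,0],[0,0,0,0,0,0,0]]]'>/dev/null;  python3 - <<'E'
from h import *;from station import arm;import cv2
rel()
f=arm.grab_frame("side")
cv2.imwrite("pics/c2.png",cv2.resize(f["color"][190:275,265:365,::-1],(600,510),interpolation=2))
P=cloud(f)[190:275,265:365].reshape(-1,3);col=f["color"][190:275,265:365].reshape(-1,3)
m=(P[:,2]>114)&(P[:,2]<126)&(np.hypot(P[:,0]-478,P[:,1]+112)<28)&(col.max(1)>50)
r=cv2.minAreaRect(P[m][:,:2].astype(np.float32));print(m.sum(),r)
m=(P[:,2]>90)&(P[:,2]<107)&(np.hypot(P[:,0]-513,P[:,1]+99)<32)&(col.max(1)>50)
Q=P[m][:,:2];l,v=np.linalg.eigh(np.cov(Q.T));print(m.sum(),Q.mean(0),l,np.degrees(np.arctan2(*v[::-1,1])))
E
```

```text
t 12.2 tcp [512.2 -67.9 152.4] rot [-3.141e+00 -2.000e-03  2.499e+00] yaw 143.2 p=(19.5,24.3) F [ 0.8  1.5 -0.6] M [-0.02  0.    0.03] q6 -1.28
t 13.2 tcp [502.1 -70.4 152.5] rot [ 3.142 -0.     2.841] yaw 162.8 p=(18.9,24.1) F [ 1.3 -0.8  0.7] M [-0.01 -0.01 -0.02] q6 -1.63
57 ((478.66082763671875, -113.99461364746094), (12.124946594238281, 49.24877166748047), 19.028358459472656)
75 [ 513.3182333  -100.51240504] [  5.65488925 300.08510544] 64.37882796494316
```

View pics/c2.png

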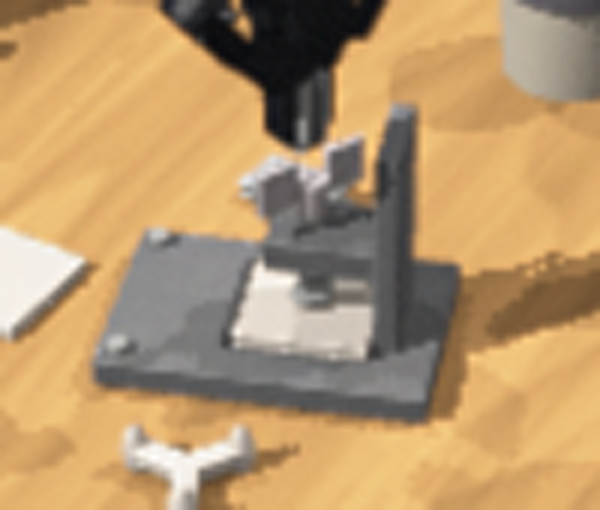

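The side crop shows the wings at about (280,190) and (345,155), with fingertips above at (300,140). The foot is at (310,290), closer to the tile, and the clamp hasn't moved. Next is the second stroke on the other wing.

```bash
python3 -m pendant '[[[0.3,0.1,0,0,0,0,0],[0,0,1.5,0,0,0,0],[0,0,1.5,0,0,0,0],[0,0,1.05,0,0,0,0],[-0.3,0,0,0,0,0,0],[-0.3,0,0,0,0,0,0],[-0.2,0,0,0,0,0,0],[0,0,0,0,0,0,0]]]'>/dev/null; python3 -c "from h import *;rel()"
for i in 1 2; do python3 -m pendant '[[[-0.223,0.108,0.007,0,0,0.0873,0],[-0.223,0.108,0.007,0,0,0.0873,0],[-0.223,0.108,0.007,0,0,0.0873,0],[-0.223,0.108,0.007,0,0,0.0873,0],[-0.223,0.108,0.007,0,0,0.0873,0],[-0.223,0.108,0.007,0,0,0.0873,0],[-0.223,0.108,0.007,0,0,0.0873,0],[-0.223,0.108,0.007,0,0,0.0873,0]]]' >/dev/null; python3 -c "from h import *;rel()"; done
```

```text
t 14.25 tcp [507.7 -71.2 112.5] rot [-3.142e+00  1.000e-03  2.841e+00] yaw 162.8 p=(13.2,25.0) F [ 0.  -0.3  0.2] M [-0.01  0.02  0.05] q6 -1.63
t 15.25 tcp [526.  -73.1 111.7] rot [ 3.141e+00 -2.000e-03  2.140e+00] yaw 122.6 p=(15.0,24.9) F [ 0.3  2.8 -0.2] M [ 0.46 -0.05  0.01] q6 -0.92
t 16.25 tcp [540.1 -88.3 111.4] rot [ 3.139e+00 -1.000e-03  1.441e+00] yaw 82.6 p=(14.1,25.8) F [2.3 2.7 0.2] M [ 0.32 -0.32  0.05] q6 -0.24
```

```bash
for i in 1 2; do python3 -m pendant '[[[-0.223,0.105,0.007,0,0,0.0873,0],[-0.223,0.105,0.007,0,0,0.0873,0],[-0.223,0.105,0.007,0,0,0.0873,0],[-0.223,0.105,0.007,0,0,0.0873,0],[-0.223,0.105,0.007,0,0,0.0873,0],[-0.223,0.105,0.007,0,0,0.0873,0],[-0.223,0.105,0.007,0,0,0.0873,0],[-0.223,0.105,0.007,0,0,0.0873,0]]]' >/dev/null; python3 -c "from h import *;rel()";done
python3 -m pendant '[[[-0.223,0.105,0.007,0,0,0.0873,0],[-0.223,0.105,0.007,0,0,0.0873,0],[-0.223,0.105,0.007,0,0,0.0873,0],[-0.223,0.105,0.007,0,0,0.0873,0],[0,0,0,0,0,0,0],[0.8,0,0,0,0,0,0],[0,0,-2,0,0,0,0],[0,0,-2,0,0,0,0]]]'>/dev/null; python3 -c "from h import *;rel()"
for i in 1 2; do python3 -m pendant '[[[0.39,-0.38,0,0,0,-0.1745,0],[0.39,-0.38,0,0,0,-0.1745,0],[0.39,-0.38,0,0,0,-0.1745,0],[0.39,-0.38,0,0,0,-0.1745,0],[0.39,-0.38,0,0,0,-0.1745,0],[0.39,-0.38,0,0,0,-0.1745,0],[0.39,-0.38,0,0,0,-0.1745,0],[0.39,-0.38,0,0,0,-0.1745,0]]]'>/dev/null; done
python3 -m pendant '[[[0.39,-0.38,0,0,0,-0.1745,0],[0.39,-0.38,0,0,0,-0.1745,0],[0,0,0,0,0,0,0],[0,0,0,0,0,0,0],[0,0,0,0,0,0,0],[0,0,0,0,0,0,0],[0,0,0,0,0,0,0],[0,0,0,0,0,0,0]]]'>/dev/null; python3 -c "from h import *;rel()"
```

```text
t 17.25 tcp [ 540.9 -108.4  111.1] rot [ 3.138e+00 -2.000e-03  7.430e-01] yaw 42.6 p=(14.5,26.3) F [ 3.1 -0.2  0.1] M [ 0.03 -0.42 -0.01] q6 0.43
t 18.25 tcp [ 528.9 -123.7  110.6] rot [ 3.14  -0.005  0.044] yaw 2.5 p=(15.3,25.6) F [ 2.8 -0.9 -1. ] M [-0.07 -0.47 -0.04] q6 1.09
t 19.25 tcp [ 525.  -128.5  149.6] rot [-3.142e+00  3.000e-03 -3.000e-01] yaw -17.2 p=(19.8,24.6) F [ 0.5  0.  -0.9] M [0.02 0.05 0.04] q6 1.42
t 22.25 tcp [502.1 -70.7 149.6] rot [ 3.142 -0.     2.839] yaw 162.7 p=(18.9,23.8) F [ 0.5  1.2 -0.9] M [0.01 0.04 0.05] q6 -1.63
```

```bash
python3 -m pendant '[[[0.3,0.1,0,0,0,0,0],[0,0,1.5,0,0,0,0],[0,0,1.5,0,0,0,0],[0,0,1,0,0,0,0],[-0.3,0,0,0,0,0,0],[-0.3,0,0,0,0,0,0],[-0.2,0,0,0,0,0,0],[0,0,0,0,0,0,0]]]'>/dev/null; python3 -c "from h import *;rel()"
python3 -m pendant '[[[-0.223,0.108,0,0,0,0.0873,0],[-0.223,0.108,0,0,0,0.0873,0],[-0.223,0.108,0,0,0,0.0873,0],[-0.223,0.108,0,0,0,0.0873,0],[-0.223,0.108,0,0,0,0.0873,0],[-0.223,0.108,0,0,0,0.0873,0],[-0.11,0.055,0,0,0,0.0436,0],[-0.11,0.055,0,0,0,0.0436,0]]]' >/dev/null; python3 -c "from h import *;rel()"
python3 -m pendant '[[[-0.11,0.055,0,0,0,0.0436,0],[0,0,0,0,0,0,0],[-0.11,0.055,0,0,0,0.0436,0],[0,0,0,0,0,0,0],[0,0,0,0,0,0,0],[0,0,0,0,0,0,0],[0,0,0,0,0,0,0],[0,0,0,0,0,0,0]]]' >/dev/null; python3 -c "from h import *;rel()"
```

```text
t 23.25 tcp [507.6 -71.4 110. ] rot [-3.142e+00  1.000e-03  2.839e+00] yaw 162.7 p=(13.2,24.7) F [-0.6 -0.7  0.7] M [ 0.04  0.06 -0.01] q6 -1.63
t 24.25 tcp [523.6 -72.3 109.7] rot [ 3.141e+00 -2.000e-03  2.227e+00] yaw 127.6 p=(14.9,24.7) F [-0.8  2.5  0.8] M [ 0.44 -0.01 -0.01] q6 -1.01
t 25.25 tcp [526.3 -74.3 109.6] rot [3.142 0.    2.141] yaw 122.7 p=(13.6,24.5) F [-0.8  2.4  1.5] M [ 0.39 -0.06  0.06] q6 -0.92
```

```bash
for i in 1 2; do python3 -m pendant '[[[-0.11,0.055,0,0,0,0.0436,0],[0,0,0,0,0,0,0],[0,0,0,0,0,0,0],[-0.11,0.055,0,0,0,0.0436,0],[0,0,0,0,0,0,0],[0,0,0,0,0,0,0],[0,0,0,0,0,0,0],[0,0,0,0,0,0,0]]]' >/dev/null; python3 -c "from h import *;rel()";done
```

```text
t 26.25 tcp [528.4 -75.7 109.6] rot [-3.142  0.     2.054] yaw 117.7 p=(13.5,24.5) F [ 0.3  1.5 -0. ] M [ 0.22 -0.08  0.09] q6 -0.84
t 27.25 tcp [530.3 -77.1 109.6] rot [3.142 0.    1.967] yaw 112.7 p=(13.5,24.4) F [ 0.6  2.2 -1. ] M [ 0.3  -0.06  0.07] q6 -0.75
```

```bash
for i in 1 2; do python3 -m pendant '[[[-0.11,0.055,0,0,0,0.0436,0],[0,0,0,0,0,0,0],[0,0,0,0,0,0,0],[0,0,0,0,0,0,0],[0,0,0,0,0,0,0],[0,0,0,0,0,0,0],[0,0,0,0,0,0,0],[0,0,0,0,0,0,0]]]' >/dev/null; python3 -c "from h import *;rel()";done
```

```text
t 28.25 tcp [531.3 -77.9 109.6] rot [3.142 0.    1.923] yaw 110.2 p=(13.5,24.4) F [ 0.1  2.3 -0.4] M [ 0.26 -0.11  0.02] q6 -0.71
t 29.25 tcp [532.1 -78.7 109.6] rot [-3.142  0.     1.88 ] yaw 107.7 p=(13.5,24.4) F [ 0.9  1.6 -0.5] M [ 0.34 -0.09  0.1 ] q6 -0.66
```

```bash
for i in 1 2; do python3 -m pendant '[[[-0.11,0.055,0,0,0,0.0436,0],[0,0,0,0,0,0,0],[0,0,0,0,0,0,0],[0,0,0,0,0,0,0],[0,0,0,0,0,0,0],[0,0,0,0,0,0,0],[0,0,0,0,0,0,0],[0,0,0,0,0,0,0]]]' >/dev/null; python3 -c "from h import *;rel()";done
```

```text
t 30.25 tcp [533.  -79.6 109.6] rot [-3.142  0.     1.836] yaw 105.2 p=(13.5,24.4) F [0.4 2.2 0.3] M [ 0.26 -0.1  -0.02] q6 -0.62
t 31.25 tcp [533.8 -80.5 109.6] rot [3.142 0.    1.792] yaw 102.7 p=(13.5,24.4) F [0.  1.6 0.5] M [ 0.29 -0.1   0.01] q6 -0.58
```

```bash
python3 - <<'E'
from h import *;from station import arm;import cv2
f=arm.grab_frame("side")
cv2.imwrite("pics/c3.png",cv2.resize(f["color"][200:265,270:350,::-1],(800,600),interpolation=2))
P=cloud(f)[190:275,265:365].reshape(-1,3);col=f["color"][190:275,265:365].reshape(-1,3)
m=(P[:,2]>88)&(P[:,2]<107)&(np.hypot(P[:,0]-513,P[:,1]+99)<32)&(col.max(1)>50)
print(P[m].round(0).astype(int).tolist())
E
```

```text
[[524, -97, 100], [523, -100, 99], [525, -99, 96], [521, -97, 99], [503, -102, 102], [502, -105, 100], [501, -109, 98], [497, -107, 101], [497, -112, 98], [493, -110, 101], [491, -111, 100], [523, -95, 96], [521, -97, 96], [505, -105, 96], [502, -106, 97], [500, -107, 96], [495, -103, 101], [497, -112, 95], [493, -111, 97], [490, -110, 98], [525, -74, 105], [528, -98, 89], [526, -99, 89], [520, -95, 93], [506, -107, 92], [501, -103, 95], [500, -106, 94], [497, -107, 95], [494, -107, 96], [491, -107, 97], [489, -108, 97], [527, -71, 103], [525, -74, 102], [519, -78, 102], [523, -94, 90], [520, -95, 90], [515, -101, 89], [510, -104, 88], [503, -102, 92], [503, -106, 90], [500, -107, 90], [497, -107, 91], [493, -105, 94], [493, -110, 91], [490, -110, 92], [530, -72, 98], [527, -72, 100], [522, -69, 103], [513, -94, 91], [509, -97, 90], [508, -99, 89], [506, -102, 88], [497, -106, 89], [493, -105, 91], [491, -106, 91], [489, -109, 90], [524, -72, 98], [525, -78, 93], [528, -73, 92], [524, -72, 95]]
```

View pics/c3.png

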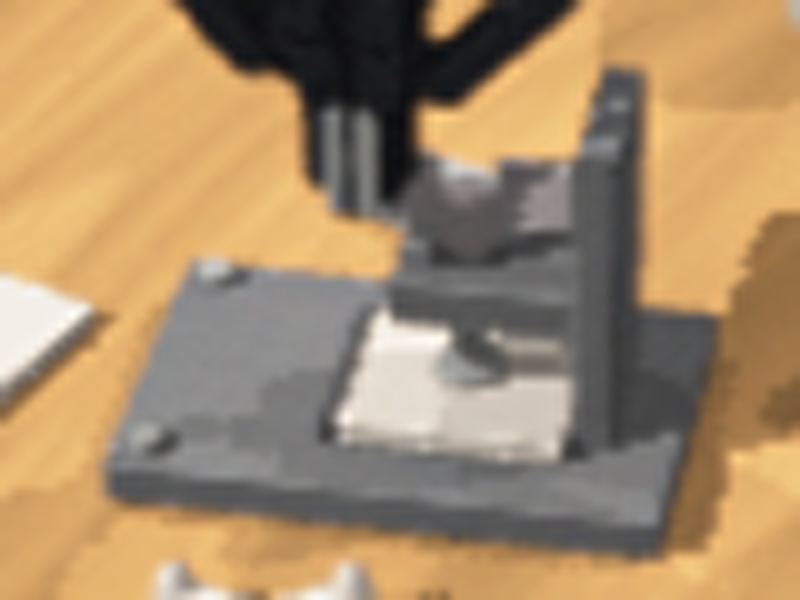

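The enlarged crop shows the foot at (475,360), just about on the tile. The wing at (455,210) points nearly along the clamp's +x. The force is still only the turning friction, so I'll keep stepping until it rises.

```bash
for i in 1 2; do python3 -m pendant '[[[-0.11,0.055,0,0,0,0.0436,0],[0,0,0,0,0,0,0],[0,0,0,0,0,0,0],[0,0,0,0,0,0,0],[0,0,0,0,0,0,0],[0,0,0,0,0,0,0],[0,0,0,0,0,0,0],[0,0,0,0,0,0,0]]]' >/dev/null; python3 -c "from h import *;rel()";done
```

```text
t 32.3 tcp [534.5 -81.2 109.5] rot [-3.141 -0.     1.749] yaw 100.2 p=(13.7,24.3) F [0.9 4.3 0.6] M [ 0.84 -0.11 -0.01] q6 -0.54
t 33.3 tcp [535.  -81.3 109.5] rot [-3.141e+00 -2.000e-03  1.705e+00] yaw 97.7 p=(14.8,24.1) F [1.6 7.5 1.4] M [ 1.28 -0.18  0.08] q6 -0.49
```

The force went from 2 to 4.3 to 7.5 N and the finger is stalling, so this is the hard stop. I'll back off, lift and check.

```bash
python3 -m pendant '[[[0.3,0,0,0,0,0,0],[0.9,0,0,0,0,0,0],[1,0,0,0,0,0,0],[0,0,-2,0,0,0,0],[0,0,-3,0,0,0,0],[0,0,-4,0,0,0,0],[0,0,-4,0,0,0,0],[0,0,0,0,0,0,0]]]'>/dev/null
python3 -m pendant '[[[5,0,-1,0,0,0,0],[5,0,-1,0,0,0,0],[5,0,-1,0,0,0,0],[5,0,0,0,0,0,0],[0,0,0,0,0,0,0],[0,0,0,0,0,0,0],[0,0,0,0,0,0,0],[0,0,0,0,0,0,0]]]'>/dev/null
python3 - <<'E'
from h import *;from station import arm;import cv2
rel();out=[]
for n,(a,b,c,d) in dict(top=(180,275,290,395),side=(190,275,265,365)).items():
    f=arm.grab_frame(n);out.append(cv2.resize(f["color"][a:b,c:d,::-1],(400,400),interpolation=2))
    P=cloud(f)[a:b,c:d].reshape(-1,3);P=P[np.isfinite(P).all(1)]
    m=(P[:,2]>114)&(P[:,2]<126)&(np.hypot(P[:,0]-478,P[:,1]+112)<28)
    if m.sum()>5:print(n,"plate",m.sum(),cv2.minAreaRect(P[m][:,:2].astype(np.float32)))
    m=(P[:,2]>94)&(P[:,2]<107)&(np.hypot(P[:,0]-513,P[:,1]+99)<32)&(P[:,0]*.936+P[:,1]*.352>416+0)
    Q=P[m];
    if len(Q)>5:
        l,v=np.linalg.eigh(np.cov(Q[:,:2].T));print(n,m.sum(),Q.mean(0),l,np.degrees(np.arctan2(*v[::-1,1])),"top z p90",np.percentile(Q[:,2],85))
cv2.imwrite("pics/c4.png",np.hstack(out))
E
```

```text
t 35.3 tcp [505.9 136.4 269.3] rot [-3.141  0.     1.703] yaw 97.6 p=(234.2,23.9) F [ 0.1  0.3 -0.6] M [-0.06 -0.01  0.05] q6 -0.08
top plate 91 ((480.0921630859375, -113.16751098632812), (11.876832008361816, 43.97109603881836), 20.140857696533203)
top 39 [ 514.8264841  -100.64217539   99.69150529] [  2.45859868 351.16388871] -160.52515310602553 top z p90 102.43301515992118
side plate 56 ((478.8951416015625, -115.10765838623047), (12.16491985321045, 47.8671760559082), 19.771202087402344)
side 33 [ 512.11722769 -101.9572348    97.86570392] [  5.80209384 342.64214203] -159.00942711818243 top z p90 100.00144964206079
```

View pics/c4.png

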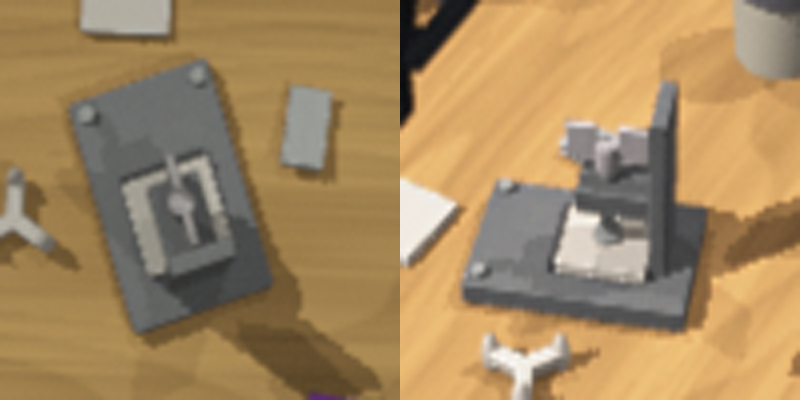

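The wings lie at 19.5–21° in the world frame, parallel to the clamp's yaw of 20°. Their tops are at about z 100, so the foot is on the tile (crop (605,225)). The clamp and the bystanders in view haven't moved, and the hand is clear.

```bash
python3 -c "from station import arm;print(arm.close_job())"
```

```text
the job is handed in; nothing more can be done
None
```

The screw was turned down to its hard stop in three fingertip strokes; in the final pictures its foot looks to be on the tile, the clamp has not moved and the hand is clear, and the job is handed in (no verdict came back).

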